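# Hang the wafer basket on the rail carriage and send it to the drain station

### The job

Lift the loaded wafer basket by the blue tab on its handle and hang it by the handle bar across both prongs of the carriage hook, setting it down gently, and let go. Then slide the carriage, basket hanging on it, along the rail until its white pointer points at the orange drain tag. Keep the basket upright and leave the other things on the bench where they are.

Things in the scene. Friction and masses are not known exactly. Their poses are not given: they have to be found in the camera images.
- basket: loose white wafer basket with six dark wafers and a rigid blue bail handle, 0.25 kg. Origin under its centre, z up. Box 69 (x) by 84 (y) by 55 mm high; the bail has legs at y = -46 and +46 mm and a level 10 mm round bar along y, centre line 135 mm above the base. On the bar's middle stands a flat blue grip tab, 10 mm thick (x), 30 mm wide (y), its top 184 mm above the base
- basket_bar (a point): centre of the bail's level bar, 135 mm above the basket's base; bar runs along basket y, 10 mm thick
- basket_tab (a point): point in the blue tab to grip it, 165 mm above the basket's base; tab is 10 mm thick along basket x; its top is 19 mm higher
- hook (a point): two-pronged steel hook on the carriage, open upward. Origin: middle of the seat, on the prongs' flat top, 200 mm above the table; y along the rail, -x to the prong tips and robot. Prongs 8 mm wide, 10 mm thick, at y = -17 and +17 mm; seat from x = -13 to +13 mm, between a front lip and a back stop, each 8 mm thick and 14 mm high. When hung, the bar's centre is 5 mm above this origin
- carriage: carriage on the rail: black block with grey top, 40 (x) by 70 mm (y), 180 to 248 mm above the table; the hook is part of it. Origin on the rail's axis, 200 mm above the table, in the middle of its length, 80 mm behind the hook's seat; y along the rail. It slides along the rail up to 125 mm either side of the rail's middle, against about 1.5 N of friction
- pointer (a point): tip of the short white pointer behind the carriage (hook +x side), in the middle of the carriage's length, 36 mm behind the rail's axis, 234 mm above the table
- rail: fixed transfer rail, origin on the table below its middle; y along the rail, +x away from the robot. A 16 mm bar, axis 200 mm above the table, on end posts 185 mm either side of its middle
- drain_mark: fixed orange drain station: origin on the table straight below the rail's axis at the station's place; y along the rail. Its tag, on a thin post 38 to 68 mm behind the rail, is 20 mm wide along the rail, centred on y = 0, 228 to 240 mm high; an orange 60 x 90 mm drip tray, 12 mm high, lies on the table under the hook's path
- drain_mark_tag (a point): middle of the front edge of the orange tag
- rinse_mark: fixed green rinse station, same shape and sizes as the orange one, at the other side of the rail; not to be used
- spare_carrier: empty white plastic wafer carrier, 69 x 84 x 55 mm, without any handle, origin under its centre; bystander
- dish: shallow round glass dish, 90 mm across, 16 mm high, origin under its centre; bystander
- solvent_bottle: amber bottle, 60 mm across, 150 mm high, origin under its centre; bystander
- jar: white jar with blue cap, 64 mm across, 80 mm high, origin under its centre; bystander
- driver: screwdriver lying on the table, origin under its middle; bystander
There are look-alikes about, which are no part of the job. There is more than one size of the drain_mark; the one meant has the size given above.

How it is judged:
On the way, in this order (a step that is already met when the one before it is completed fails the run):
1. the basket hangs by its handle bar across both prongs of the hook, and the fingers have let go of it (x of basket_bar in the frame of hook between -0.013 and 0.013 m and y of basket_bar in the frame of hook between -0.025 and 0.025 m and z of basket_bar in the frame of hook between 0.001 and 0.01 m and angle between the y axis of basket and the y axis of hook, either way round below 0.25 rad and angle between basket's own z axis and vertical below 0.3 rad and contact force between basket and carriage above 0.5 N and contact force between basket and the fingers below 0.1 N), for 0.3 s.
2. with the basket still hanging, the carriage's white pointer points at the orange tag (x of basket_bar in the frame of hook between -0.013 and 0.013 m and y of basket_bar in the frame of hook between -0.025 and 0.025 m and z of basket_bar in the frame of hook between 0.001 and 0.01 m and angle between the y axis of basket and the y axis of hook, either way round below 0.25 rad and angle between basket's own z axis and vertical below 0.3 rad and contact force between basket and carriage above 0.5 N and y of pointer in the frame of drain_mark between -0.01 and 0.01 m), for 0.3 s.
At the end, for the whole second after the job is handed in: Basket let go and at rest, its bar seated on both prongs (within 13 mm of the seat middle along the prongs, 25 mm along the rail; upright within 0.3 rad, bar along the rail within 0.25 rad); carriage still, its pointer within 10 mm of the orange tag's middle along the rail (all of step 2 and contact force between basket and the fingers below 0.1 N and linear speed of basket below 0.04 m/s and linear speed of carriage below 0.01 m/s); the robot touches nothing.
It fails at once if the basket is tipped by more than 0.7 rad (angle between basket's own z axis and vertical above 0.7 rad).
It fails at once if the basket is dropped or rammed onto the hook (over 45 N) (contact force between basket and carriage above 45 N).
It fails at once if a bystander is moved by more than 40 mm (distance of any of spare_carrier, dish, solvent_bottle, jar, driver from where it was at the start of the episode above 0.04 m).
It also fails if it takes over 58 s, if anything falls off the work surface, if the arm or the gripper's body presses on something with over 40 N, if the wrist force passes 120 N, or if a joint passes its speed limit or range.

### The arm

A 6-joint arm with a two-finger parallel gripper is mounted at the origin on the work surface. World frame = base frame: x ahead of the robot, y to its left, z up, the work surface at z = 0. Lengths are in m, angles in rad, forces in N, time in s.
With the tool pointing down it reaches from about 0.275 to 0.85 m from the base axis. Payload 19 kg.
Tool frame: the origin (TCP) lies at the very end of the fingers, on their centre line; the grasp point (between the pads) lies 19 mm behind it (tcp_to_grasp is the z of the grasp point in the tool frame, in m); z points along the fingers, y is the direction in which the jaws open and shut (so a half turn about z gives the same grasp; the last joint's range is limited). The gripper opens to 85 mm and grips with 20 to 120 N. Pads are 22 mm wide; open, the fingers measure 114 mm over their backs; the gripper's body (76 mm by 85 mm) begins 54 mm behind the grasp point. The pads swing forward as they close: fully open they stand 13 mm farther back than shut.
Start: joints at [-1.366, 0.15, 1.437, -0, 1.554, -0.134], TCP at [0.191, -0.542, 0.231] pointing down, gripper open.
Joint ranges: [-2.8, 2.8], [-0.68, 2.1], [0.12, 2.68], [-1.39, 4.53], [0.16, 2.79], [-2.81, 2.81]. Speed limits (rad/s): [1.89, 1.89, 2.22, 3.01, 3.01, 3.01].

### API

Orientations are given as a 3x3 rotation matrix whose columns are the frame's x, y, z axes.
In Python, from plant import * gives the robot as it stands.
- The arm moves only by the tool jog_arm, never from a script. Its argument "steps" is a list of rows, each an object with "slide": the shift along the tool's x, y, z each as a share of 0.25 m, from -1 to 1, a list of three; "turn": the turn about the tool's z as a share of 90 degrees, from -1 to 1; "grip": the opening, from -1 (shut) to 1 (fully open), so that 0 is half open. In form: [{"slide": [x, y, z], "turn": turn, "grip": grip}, ...]. A call has 1 to 10 rows; each row shifts and turns the commanded pose from where the row before left it, along the tool's axes as they then stand; what a row does not reach is not made up. A row lasts 1/8 s, in which the tool goes at most 62.5 mm and 10.7 degrees, less where a joint would pass 70% of its speed; a pose out of reach is approached as far as the arm can. A call with a number of a shift or a turn outside -1 to 1 is refused whole. A call with a gripper value outside its range is refused whole. The fingers move at their own pace and stop on an object; "newtons" is the grip in N (left out, the last holds). Time passes only in rows, so rows that do not move let the fingers close. It gives the time, the measured TCP pose, the force and the opening at its end, in the units of the state.
- get_obs(): the state, without advancing time (a new reading comes with each control period).
- camera(name): name is "side" or "top" or "wrist"; returns a dict with "image" (400x640x3 uint8, blue, green, red), "vfov" (degrees; the focal length in pixels is half the picture's height over the tangent of half this angle, whatever the lens; pixels are square), "cx", "cy" (the principal point, pixels), "rvec" (rotation vector, rad) and "tvec" (3), from world to camera coordinates, as OpenCV has them; the wrist camera has in their place "hand_eye" (4x4, takes a point from camera to tool coordinates, whose origin is the TCP and whose axes are the flange's). Camera axes: x right, y down, z forward; pixel columns grow to the right and rows downward; lengths in m; the calibration is good to about 2 mm. The wrist camera is an equidistant fisheye: a pixel r from the principal point sees the ray r / f radians off the axis. A picture is of the moment at which its call begins: read the wrist's pose just before it. There is no depth.
- finish_job(): hands the job in, once; it reports no verdict.
The state is a dict: "t": time; "qpos": joint angles; "dq": joint speeds; "effort": joint torques, N m; "tool_pos": TCP position; "ee_rot": TCP orientation; "wrist_force": force on the tool from outside, world axes, zero at the start; "ft_torque": the same for the moment, N m; "gripper_width": finger opening in m.
Only numpy, scipy, OpenCV 4.12 (cv2) and the standard library are available. Lean on these libraries where they do the work, as an engineer would, in place of code of your own. Each camera call takes 0.05 s, during which the arm holds its last target. There are 200 camera calls.

## Working session

There is one attempt and no reset: what is moved stays moved. The work goes in short steps, Python scripts to look and compute and a tool call to move; the robot and the scene stay as the last step left them, time stands still between calls to the robot, and variables do not carry over. Pictures are saved under pics/ and viewed, about 8 in all and at most 12, crops included, and the job is handed in when it is done.

Besides the shell and the picture viewer there is one more tool, called after "Emit:" as a command line: name --argument value ..., lists and objects as JSON in quotes. jog_arm: Moves the arm, as the interface text tells. Shift numbers are shares of 0.25 m and turn numbers shares of 90 degrees, none past 1 either way. Its arguments: {"type":"object","properties":{"steps":{"type":"array","items":{"type":"object","properties":{"slide":{"type":"array","items":{"type":"number"}},"turn":{"type":"number"},"grip":{"type":"number"}}}},"newtons":{"type":"number"}},"required":["steps"]}

```bash
mkdir -p pics; ls
cat > h.py <<'E'
from plant import *
import numpy as np, cv2
def cam(n):
    c=camera(n); return c
def K(c):
    f=c["image"].shape[0]/2/np.tan(np.radians(c["vfov"])/2); return f
def ray(c,u,v):
    R=cv2.Rodrigues(np.array(c["rvec"],float))[0]; t=np.array(c["tvec"],float).ravel(); f=K(c)
    d=R.T@np.array([(u-c["cx"])/f,(v-c["cy"])/f,1]); return -R.T@t,d/np.linalg.norm(d)
def onz(c,u,v,z):
    o,d=ray(c,u,v); return o+d*(z-o[2])/d[2]
def proj(c,p):
    R=cv2.Rodrigues(np.array(c["rvec"],float))[0]; q=R@np.array(p,float)+np.array(c["tvec"],float).ravel(); f=K(c)
    return np.array([c["cx"]+f*q[0]/q[2],c["cy"]+f*q[1]/q[2]])
def tri(r1,r2):
    (a,d),(b,e)=r1,r2
    s=np.linalg.lstsq(np.c_[d,-e],b-a,rcond=None)[0]; p,q=a+s[0]*d,b+s[1]*e
    return (p+q)/2,np.linalg.norm(p-q)
E
python3 - <<'E'
from h import *
import pickle
for n in("top","side"):
    c=cam(n); cv2.imwrite(f"pics/{n}0.png",c["image"]); pickle.dump(c,open(n+"0.pkl","wb"))
    print(n,c["vfov"],c["cx"],c["cy"],ray(c,c["cx"],c["cy"]))
o=get_obs(); print(o)
E
```

```text
pics
top 47.0559957809466 319.792507211906 196.38989404271226 (array([0.31921282, 0.007772  , 1.48867153]), array([ 0.10808205, -0.00149839, -0.99414085]))
side 45.38459567589993 320.095354874036 205.2495078414868 (array([-0.21120582, -1.04075653,  0.96840901]), array([ 0.44688569,  0.70750644, -0.54747404]))
{'t': 0.1, 'qpos': array([-1.36601196e+00,  1.50958166e-01,  1.43798172e+00, -7.12408226e-06,
        1.55382673e+00, -1.34025729e-01]), 'dq': array([ 3.11484066e-04, -6.84763561e-04, -2.57984478e-03, -1.89650276e-05,
        8.00563034e-04, -9.44600036e-04]), 'effort': array([ 3.69894478e-03, -7.14381838e+01, -5.71794176e+01, -2.59457556e-04,
        7.00392004e-03,  5.97251187e-05]), 'tool_pos': array([ 0.19102604, -0.54208776,  0.23071587]), 'ee_rot': array([[ 9.43150791e-01,  3.32365047e-01, -2.45707621e-04],
       [ 3.32365104e-01, -9.43150105e-01,  1.14798886e-03],
       [ 1.49812202e-04, -1.16439124e-03, -9.99999311e-01]]), 'wrist_force': array([-0.28934074,  0.10211546,  0.43246016]), 'ft_torque': array([-0.02055004, -0.00923596,  0.02221183]), 'gripper_width': 0.08577051271548951}
```

View pics/top0.png

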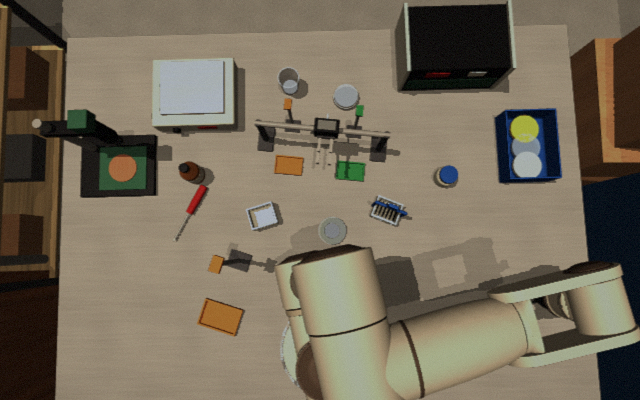

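View pics/side0.png

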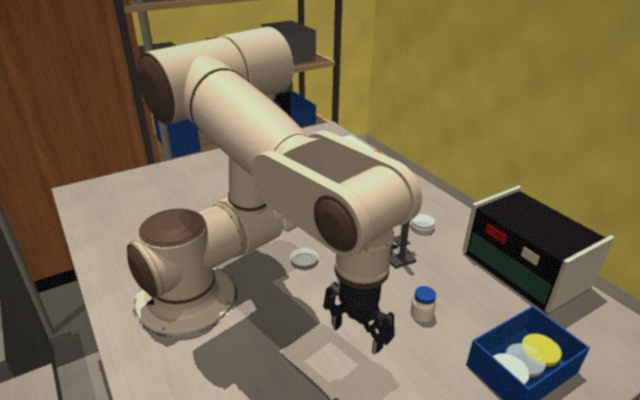

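The top view shows the basket near (388,210), the rail from (258,125) to (388,140) and the hook near (323,155). There are two orange candidates: one at the rail, with its tag at (288,103) and tray at (289,165), and a bigger off-rail set with its tag at (216,264) and tray at (221,317). The rail one fits because it sits behind the rail and has the smaller tray. The side view is blocked by the arm. I'll enlarge the rail area to confirm.

Run:
```python
from h import *
import pickle
c=pickle.load(open("top0.pkl","rb")); im=c["image"]
cv2.imwrite("pics/crop1.png",cv2.resize(im[85:230,235:425],None,fx=4,fy=4,interpolation=cv2.INTER_CUBIC))
hsv=cv2.cvtColor(im,cv2.COLOR_BGR2HSV)
for name,lo,hi in(("orange",(8,150,90),(20,255,255)),("green",(45,120,60),(75,255,255)),("blue",(105,130,50),(125,255,255))):
    m=cv2.inRange(hsv,lo,hi); n,l,s,ce=cv2.connectedComponentsWithStats(m)
    for i in range(1,n):
        if s[i][4]>8:
            z=0.012 if s[i][4]>200 else 0.24
            cnt=cv2.findContours((l==i).astype(np.uint8),0,2)[0][0]; r=cv2.minAreaRect(cnt)
            print(name,s[i],ce[i].round(1),"z",z,onz(c,*ce[i],z).round(3),[x.round(3).tolist()[:2] for x in [onz(c,*p,z) for p in cv2.boxPoints(r)]] )
```

```text
orange [604  39  17 110 827] [609.9  88.3] z 0.012 [ 0.813 -0.966  0.012] [[0.616, -0.912], [0.987, -0.963], [0.983, -1.016], [0.612, -0.963]]
orange [284  99   8  10  67] [287.3 103.6] z 0.24 [0.718 0.089 0.24 ] [[0.732, 0.098], [0.731, 0.079], [0.705, 0.079], [0.706, 0.099]]
orange [620 148  20  15 227] [629.9 155.6] z 0.012 [ 0.585 -1.009  0.012] [[0.611, -0.98], [0.61, -1.042], [0.563, -1.037], [0.565, -0.975]]
orange [109 155  27  26 558] [122.3 167.5] z 0.012 [0.593 0.646 0.012] [[0.635, 0.69], [0.633, 0.605], [0.55, 0.604], [0.552, 0.689]]
orange [274 155  29  20 492] [288.3 164.6] z 0.012 [0.587 0.105 0.012] [[0.563, 0.153], [0.622, 0.147], [0.611, 0.058], [0.552, 0.065]]
orange [180 172   5   7  11] [181.6 174.5] z 0.24 [0.526 0.384 0.24 ] [[0.533, 0.39], [0.535, 0.385], [0.517, 0.376], [0.515, 0.381]]
orange [209 255  15  19 182] [215.8 263.9] z 0.24 [0.28  0.291 0.24 ] [[0.264, 0.312], [0.306, 0.299], [0.296, 0.27], [0.255, 0.283]]
orange [ 197  299   46   37 1063] [219.7 316.7] z 0.012 [0.108 0.331 0.012] [[0.089, 0.404], [0.168, 0.377], [0.126, 0.258], [0.047, 0.285]]
green [356 106   7  10  61] [359.3 110.5] z 0.24 [ 0.693 -0.111  0.24 ] [[0.706, -0.102], [0.706, -0.119], [0.68, -0.118], [0.68, -0.101]]
green [336 161  29  20 459] [350.  170.5] z 0.012 [ 0.562 -0.095  0.012] [[0.539, -0.048], [0.596, -0.055], [0.585, -0.142], [0.528, -0.135]]
blue [505 109  56  70 783] [531.9 146.6] z 0.012 [ 0.624 -0.692  0.012] [[0.749, -0.612], [0.757, -0.781], [0.521, -0.779], [0.513, -0.612]]
blue [440 166  18  17 242] [448.4 174.1] z 0.012 [ 0.541 -0.414  0.012] [[0.568, -0.388], [0.567, -0.444], [0.514, -0.441], [0.516, -0.385]]
blue [375 201  32  14  99] [391.2 206.8] z 0.24 [ 0.421 -0.188  0.24 ] [[0.434, -0.144], [0.447, -0.149], [0.411, -0.232], [0.398, -0.227]]
```

View pics/crop1.png

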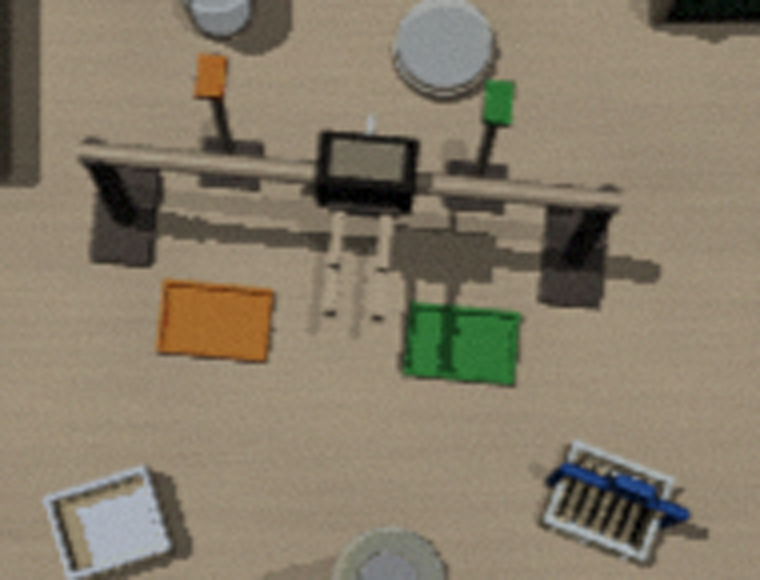

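The crop confirms it. The rail-side orange tray measures 90 x 60 mm, while the decoy is about 126 x 83 mm, so the tag at (287,104) is the target. Next I'll compute the coarse poses.

Run:
```python
from h import *
import pickle
c=pickle.load(open("top0.pkl","rb"))
P=lambda u,v,z: onz(c,235+(u+.5)/4-.5,85+(v+.5)/4-.5,z)
for n,u,v,z in(("barA",553,478,.135),("barB",688,518,.135),("tabtop",635,487,.184),("cartop",369,159,.248),("lipL",330,314,.214),("lipR",377,318,.214),("stopL",334,265,.214),("stopR",382,270,.214),("railL",85,152,.208),("railR",615,200,.208),("ptr",371,118,.234)):
    print(n,P(u,v,z).round(4))
cc=P(369,159,.248)[:2]; y=P(85,152,.208)-P(615,200,.208); yaw=-np.arctan2(y[0],y[1]); print("yaw",yaw, "len",np.linalg.norm(y))
X=np.array([np.cos(yaw),np.sin(yaw)]);print("hook from carriage",cc-.08*X)
```

```text
barA [ 0.439  -0.1506  0.135 ]
barB [ 0.4066 -0.2489  0.135 ]
tabtop [ 0.4266 -0.203   0.184 ]
cartop [ 0.6537 -0.0192  0.248 ]
lipL [0.5521 0.0107 0.214 ]
lipR [ 0.5483 -0.0222  0.214 ]
stopL [0.5871 0.007  0.214 ]
stopR [ 0.5825 -0.0268  0.214 ]
railL [0.6753 0.1823 0.208 ]
railR [ 0.6297 -0.1941  0.208 ]
ptr [ 0.6868 -0.0218  0.234 ]
yaw -0.12057742437222907 len 0.3792467026005284
hook from carriage [ 0.57426428 -0.00961926]
```

Emit:
jog_arm --steps '[{"slide": [0.166, -0.123, -0.015], "turn": 0, "grip": 1}, {"slide": [0.166, -0.123, -0.015], "turn": 0, "grip": 1}, {"slide": [0.166, -0.123, -0.015], "turn": 0, "grip": 1}, {"slide": [0.166, -0.123, -0.015], "turn": 0, "grip": 1}, {"slide": [0.166, -0.123, -0.015], "turn": 0, "grip": 1}, {"slide": [0.166, -0.123, -0.015], "turn": 0, "grip": 1}, {"slide": [0.166, -0.123, -0.015], "turn": 0, "grip": 1}, {"slide": [0.166, -0.123, -0.015], "turn": 0, "grip": 1}]'

```text
t: 1.1
tool_pos: [0.423, -0.1983, 0.2613]
ee_rot: [[0.943, 0.332, -0.0], [0.332, -0.943, 0.0], [-0.0, -0.0, -1.0]]
wrist_force: [0.3, -0.7, 0.5]
gripper_width: 0.0853
```

Emit:
jog_arm --steps '[{"slide": [0, 0, 0], "turn": -0.097, "grip": 1}, {"slide": [0, 0, 0], "turn": -0.097, "grip": 1}, {"slide": [0, 0, 0], "turn": -0.097, "grip": 1}, {"slide": [0, 0, 0], "turn": -0.097, "grip": 1}, {"slide": [0, 0, 0], "turn": -0.097, "grip": 1}, {"slide": [0, 0, 0], "turn": -0.097, "grip": 1}, {"slide": [0, 0, 0], "turn": 0, "grip": 1}]'

```text
t: 1.98
tool_pos: [0.4224, -0.1999, 0.2611]
ee_rot: [[0.313, 0.95, -0.0], [0.95, -0.313, 0.0], [0.0, -0.0, -1.0]]
wrist_force: [-0.4, 0.7, -0.6]
gripper_width: 0.0856
```

Run:
```python
from h import *
import pickle
o=get_obs(); c=camera("wrist"); pickle.dump((o,c),open("w1.pkl","wb"))
cv2.imwrite("pics/w1.png",c["image"]); print(o["tool_pos"],o["ee_rot"],c["vfov"],c["cx"],c["cy"],c["hand_eye"])
```

```text
[ 0.42236142 -0.1998821   0.26107446] [[ 3.13120594e-01  9.49713294e-01 -3.91805908e-04]
 [ 9.49713357e-01 -3.13120483e-01  3.19927482e-04]
 [ 1.81156927e-04 -4.72279188e-04 -9.99999872e-01]] 65.70646984690485 324.5972574334753 195.15797935489985 [[ 4.67648026e-04 -9.47333378e-01 -3.20248734e-01  8.21872837e-02]
 [ 9.99998942e-01  8.84193027e-04 -1.15528337e-03 -6.10181674e-04]
 [ 1.37760019e-03 -3.20247855e-01  9.47332789e-01 -1.43151493e-01]
 [ 0.00000000e+00  0.00000000e+00  0.00000000e+00  1.00000000e+00]]
```

View pics/w1.png

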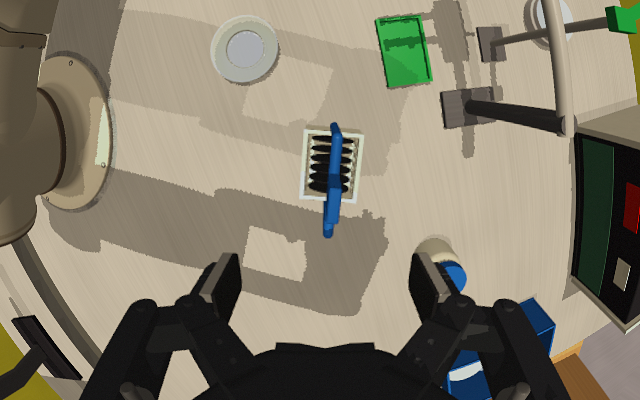

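The wrist view shows the basket between the jaws at about (333,165), with bar ends near (335,127) and (327,234). I'll turn that into a bar pose.

```bash
cat >> h.py <<'E'
def wray(o,c,u,v):
    f=K(c); a=np.array([u-c["cx"],v-c["cy"]]); r=np.hypot(*a); th=r/f
    d=np.r_[np.sin(th)*a/r,np.cos(th)]; H=np.array(c["hand_eye"]); R=np.array(o["ee_rot"])
    return R@H[:3,3]+np.array(o["tool_pos"]),R@H[:3,:3]@d
def wz(o,c,u,v,z):
    p,d=wray(o,c,u,v); return p+d*(z-p[2])/d[2]
def tool(o,dw): return np.array(o["ee_rot"]).T@dw
E
python3 - <<'E'
from h import *
import pickle
o,c=pickle.load(open("w1.pkl","rb")); im=c["image"]; h=cv2.cvtColor(im,cv2.COLOR_BGR2HSV)
m=cv2.inRange(h,(100,120,50),(125,255,255)); m[:, :290]=0; m[:,380:]=0; m[260:]=0
for v in range(122,242,6):
    u=np.where(m[v])[0]
    if len(u): print(v,u.min(),u.max(), [wz(o,c,(u.min()+u.max())/2,v,z)[:2].round(4).tolist() for z in(.135,.184)])
cv2.imwrite("pics/w1c.png",cv2.resize(im[110:250,260:400],None,fx=4,fy=4,interpolation=cv2.INTER_CUBIC))
E
```

```text
122 334 334 [[0.4473, -0.147], [0.4473, -0.1424]]
128 331 338 [[0.4461, -0.1522], [0.4463, -0.1466]]
134 332 341 [[0.4461, -0.1577], [0.4464, -0.1512]]
140 331 342 [[0.4445, -0.1628], [0.445, -0.1553]]
146 331 341 [[0.4424, -0.1678], [0.4434, -0.1594]]
152 330 341 [[0.4404, -0.1728], [0.4417, -0.1635]]
158 330 340 [[0.4383, -0.1778], [0.44, -0.1676]]
164 329 339 [[0.4358, -0.1827], [0.4379, -0.1716]]
170 328 339 [[0.4337, -0.1878], [0.4362, -0.1758]]
176 328 339 [[0.432, -0.1931], [0.4348, -0.1801]]
182 327 340 [[0.4302, -0.1985], [0.4334, -0.1845]]
188 327 341 [[0.4289, -0.2041], [0.4323, -0.1891]]
194 327 340 [[0.4268, -0.2094], [0.4305, -0.1934]]
200 327 340 [[0.425, -0.215], [0.4291, -0.198]]
206 324 339 [[0.4214, -0.22], [0.4262, -0.2021]]
212 324 338 [[0.4191, -0.2256], [0.4243, -0.2067]]
218 323 337 [[0.4164, -0.2311], [0.4221, -0.2112]]
224 323 333 [[0.4127, -0.2364], [0.419, -0.2155]]
230 323 332 [[0.4103, -0.2423], [0.4171, -0.2203]]
236 324 330 [[0.4078, -0.2482], [0.4151, -0.2252]]
```

View pics/w1c.png

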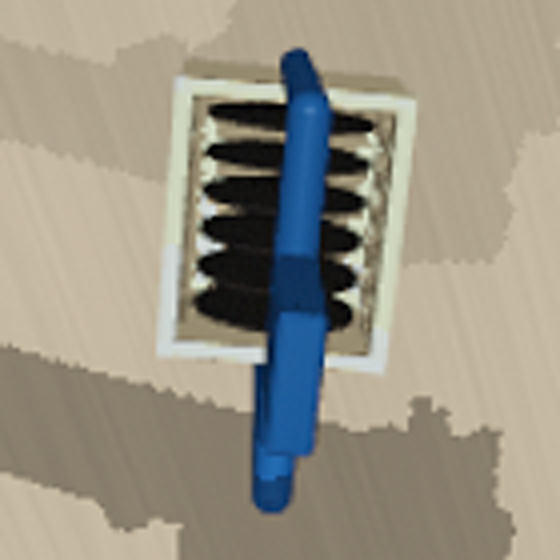

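Run:
```python
from h import *
import pickle
o,c=pickle.load(open("w1.pkl","rb")); t=pickle.load(open("top0.pkl","rb"))
W=lambda u,v,z: wz(o,c,260+(u+.5)/4-.5,110+(v+.5)/4-.5,z)[:2]
T=lambda u,v,z: onz(t,235+(u+.5)/4-.5,85+(v+.5)/4-.5,z)[:2]
def rep(n,q):
    q=np.array(q); print(n,q.mean(0).round(4),"edges",[(round(float(np.hypot(*(q[(i+1)%4]-q[i]))),4),round(float(np.degrees(np.arctan2(*(q[(i+1)%4]-q[i])[::-1]))),1)) for i in range(4)])
rep("box w",[W(u,v,.055) for u,v in((180,80),(415,100),(385,370),(160,352))])
rep("tab w",[W(u,v,.184) for u,v in((278,310),(327,312),(312,455),(272,450))])
rep("box t",[T(u,v,.055) for u,v in((575,443),(678,480),(648,562),(545,522))])
```

```text
box w [ 0.4279 -0.2029] edges [(0.0668, -22.9), (0.0817, -112.7), (0.0678, 157.0), (0.0815, 66.6)]
tab w [ 0.4281 -0.2023] edges [(0.0091, -20.6), (0.0292, -112.9), (0.0078, 154.0), (0.0284, 69.7)]
box t [ 0.4262 -0.2049] edges [(0.0854, -111.6), (0.0687, 157.4), (0.0858, 67.1), (0.0667, -23.0)]
```

Emit:
jog_arm --steps '[{"slide": [-0.004, 0.024, 0.05], "turn": 0.051, "grip": 1}, {"slide": [0, 0, 0.15], "turn": 0, "grip": 1}, {"slide": [0, 0, 0.15], "turn": 0, "grip": 1}, {"slide": [0, 0, 0.1], "turn": 0, "grip": 1}, {"slide": [0, 0, 0], "turn": 0, "grip": 0.3}, {"slide": [0, 0, 0], "turn": 0, "grip": -0.3}, {"slide": [0, 0, 0], "turn": 0, "grip": -0.7}, {"slide": [0, 0, 0], "turn": 0, "grip": -1}, {"slide": [0, 0, 0], "turn": 0, "grip": -1}, {"slide": [0, 0, 0], "turn": 0, "grip": -1}]' --newtons 60

```text
t: 3.28
tool_pos: [0.4283, -0.2029, 0.1495]
ee_rot: [[0.388, 0.922, 0.001], [0.922, -0.388, -0.001], [-0.0, 0.001, -1.0]]
wrist_force: [0.6, 0.4, 6.0]
gripper_width: 0.0093
```

Emit:
jog_arm --steps '[{"slide": [0, 0, 0], "turn": 0, "grip": -1}, {"slide": [0, 0, 0], "turn": 0, "grip": -1}, {"slide": [0, 0, 0], "turn": 0, "grip": -1}]'

```text
t: 3.65
tool_pos: [0.4283, -0.2029, 0.1495]
ee_rot: [[0.388, 0.922, 0.001], [0.922, -0.388, -0.001], [-0.0, 0.001, -1.0]]
wrist_force: [1.6, 0.9, 6.2]
gripper_width: 0.009
```

Emit:
jog_arm --steps '[{"slide": [0, 0, -0.05], "turn": 0, "grip": -1}, {"slide": [0, 0, -0.1], "turn": 0, "grip": -1}, {"slide": [0, 0, -0.15], "turn": 0, "grip": -1}, {"slide": [0, 0, -0.1], "turn": 0, "grip": -1}, {"slide": [0, 0, 0], "turn": 0, "grip": -1}]'

```text
t: 4.28
tool_pos: [0.4282, -0.2031, 0.2505]
ee_rot: [[0.388, 0.922, 0.002], [0.922, -0.388, -0.002], [-0.001, 0.003, -1.0]]
wrist_force: [0.4, 0.0, -3.4]
gripper_width: 0.0093
```

Emit:
jog_arm --steps '[{"slide": [0.06, -0.012, 0], "turn": 0, "grip": -1}, {"slide": [0.138, -0.026, 0], "turn": 0, "grip": -1}, {"slide": [0.166, -0.031, 0], "turn": 0, "grip": -1}, {"slide": [0.166, -0.031, 0], "turn": 0, "grip": -1}, {"slide": [0.138, -0.026, 0], "turn": 0, "grip": -1}, {"slide": [0.1, -0.019, 0], "turn": 0, "grip": -1}, {"slide": [0.06, -0.012, 0], "turn": -0.058, "grip": -1}, {"slide": [0, 0, 0], "turn": -0.058, "grip": -1}, {"slide": [0, 0, 0], "turn": -0.058, "grip": -1}, {"slide": [0, 0, 0], "turn": 0, "grip": -1}]'

```text
t: 5.52
tool_pos: [0.4713, 0.004, 0.2477]
ee_rot: [[0.124, 0.992, -0.002], [0.992, -0.124, 0.0], [0.0, -0.002, -1.0]]
wrist_force: [0.3, 0.3, -3.2]
gripper_width: 0.0091
```

Run:
```python
from h import *
import pickle
o=get_obs(); c=camera("wrist"); s=camera("side"); pickle.dump((o,c,s),open("w2.pkl","wb"))
cv2.imwrite("pics/w2.png",c["image"]); print(o["tool_pos"],o["ee_rot"],o["gripper_width"])
```

```text
[0.47133612 0.00400204 0.24771678] [[ 1.24237251e-01  9.92250942e-01 -1.78131128e-03]
 [ 9.92252507e-01 -1.24236576e-01  4.85239166e-04]
 [ 2.60175004e-04 -1.82779537e-03 -9.99998296e-01]] 0.009117899300023673
```

View pics/w2.png

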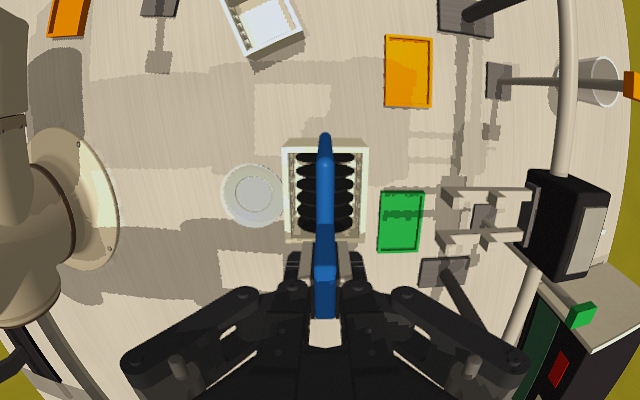

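The basket hangs upright from the tab, at about (325,190). The hook prongs run from about (440,190–250) to the carriage at (560,225). I'll enlarge the hook.

Run:
```python
from h import *
import pickle
o,c,s=pickle.load(open("w2.pkl","rb"))
cv2.imwrite("pics/w2c.png",cv2.resize(c["image"][165:300,425:620],None,fx=4,fy=4,interpolation=cv2.INTER_CUBIC))
```

```text
(no output)
```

View pics/w2c.png

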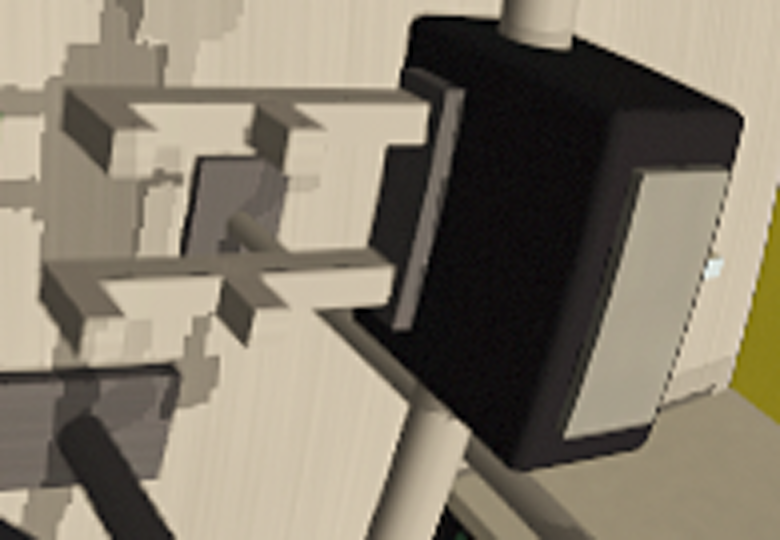

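Run:
```python
from h import *
import pickle
o,c,s=pickle.load(open("w2.pkl","rb")); t=pickle.load(open("top0.pkl","rb"))
W=lambda u,v,z: wz(o,c,425+(u+.5)/4-.5,165+(v+.5)/4-.5,z)[:2]
px=[(112,130),(88,318),(287,128),(250,308)]; q=np.array([W(u,v,.214) for u,v in px])
h=np.array([(-21,21),(-21,-13),(13,21),(13,-13)])/1e3
hc=h-h.mean(0); qc=q-q.mean(0); a=np.arctan2((hc[:,0]*qc[:,1]-hc[:,1]*qc[:,0]).sum(),(hc*qc).sum())
R=np.array([[np.cos(a),-np.sin(a)],[np.sin(a),np.cos(a)]]); H=q.mean(0)-R@h.mean(0)
print("yaw",a,"hook",H.round(4),"res mm",((q-(h@R.T+H))*1e3).round(1).tolist())
for yaw in(a,-.122):
    R=np.array([[np.cos(yaw),-np.sin(yaw)],[np.sin(yaw),np.cos(yaw)]]); H=q.mean(0)-R@h.mean(0); print(yaw,"hook",H)
    p=o["tool_pos"][:2]; d=H-p; print("hook frame of tool",R.T@-d,"tool shift",tool(o,np.r_[d,0]))
# carriage -> tag along the rail (top view)
R=np.array([[np.cos(-.122),-np.sin(-.122)],[np.sin(-.122),np.cos(-.122)]])
tag=onz(t,287.3,103.6,.24)[:2]; tray=onz(t,288.3,164.6,.012)[:2]
print("tag y",(R.T@(tag-H)), "tray y",R.T@(tray-H))
# check hold: bar ends in wrist view
hsv=cv2.cvtColor(c["image"],cv2.COLOR_BGR2HSV); m=cv2.inRange(hsv,(100,120,50),(125,255,255))
for v in (170,185,200,215,230):
    u=np.where(m[v,290:360])[0]+290; print(v,wz(o,c,u.mean(),v,o["tool_pos"][2]-.0145).round(4))
```

```text
yaw -0.11434692208315783 hook [ 0.5727 -0.008 ] res mm [[0.2, -0.1], [0.8, 0.0], [-0.2, -0.1], [-0.8, 0.2]]
-0.11434692208315783 hook [ 0.57270422 -0.00798405]
hook frame of tool [-0.10207371  0.00034192] tool shift [ 0.00070047  0.10207171 -0.00018638]
-0.122 hook [ 0.57267021 -0.00801083]
hook frame of tool [-0.10204284 -0.00040853] tool shift [ 0.00066966  0.10204129 -0.00018634]
tag y [0.13277285 0.11445542] tray y [0.00023165 0.11410842]
170 [0.476  0.0467 0.2332]
185 [0.475  0.0386 0.2332]
200 [0.4737 0.0302 0.2332]
215 [0.4726 0.0215 0.2332]
230 [0.4718 0.0125 0.2332]
```

Emit:
jog_arm --steps '[{"slide": [0.003, 0.04, 0], "turn": 0, "grip": -1}, {"slide": [0, 0.08, 0], "turn": 0, "grip": -1}, {"slide": [0, 0.1, 0], "turn": 0, "grip": -1}, {"slide": [0, 0.1, 0], "turn": 0, "grip": -1}, {"slide": [0, 0.06, 0], "turn": 0, "grip": -1}, {"slide": [0, 0.028, 0], "turn": 0, "grip": -1}, {"slide": [0, 0, 0], "turn": 0, "grip": -1}, {"slide": [0, 0, 0], "turn": 0, "grip": -1}]'

```text
t: 6.62
tool_pos: [0.5727, -0.0085, 0.249]
ee_rot: [[0.124, 0.992, 0.0], [0.992, -0.124, 0.0], [0.0, 0.0, -1.0]]
wrist_force: [0.4, -0.6, -3.0]
gripper_width: 0.0093
```

Emit:
jog_arm --steps '[{"slide": [0, 0, 0.02], "turn": 0, "grip": -1}, {"slide": [0, 0, 0.024], "turn": 0, "grip": -1}, {"slide": [0, 0, 0.024], "turn": 0, "grip": -1}, {"slide": [0, 0, 0.02], "turn": 0, "grip": -1}, {"slide": [0, 0, 0.012], "turn": 0, "grip": -1}, {"slide": [0, 0, 0], "turn": 0, "grip": -1}, {"slide": [0, 0, 0], "turn": 0, "grip": -1}]'

```text
t: 7.5
tool_pos: [0.5732, -0.0087, 0.224]
ee_rot: [[0.124, 0.992, 0.0], [0.992, -0.124, 0.0], [0.0, 0.0, -1.0]]
wrist_force: [-1.0, -0.0, -3.1]
gripper_width: 0.0091
```

Emit:
jog_arm --steps '[{"slide": [0, 0, 0.004], "turn": 0, "grip": -1}, {"slide": [0, 0, 0.004], "turn": 0, "grip": -1}, {"slide": [0, 0, 0.004], "turn": 0, "grip": -1}, {"slide": [0, 0, 0], "turn": 0, "grip": -1}]'

```text
t: 8.0
tool_pos: [0.5731, -0.0086, 0.2207]
ee_rot: [[0.124, 0.992, -0.0], [0.992, -0.124, 0.0], [0.0, -0.0, -1.0]]
wrist_force: [0.3, -0.3, -3.8]
gripper_width: 0.0091
```

Emit:
jog_arm --steps '[{"slide": [0, 0, 0.004], "turn": 0, "grip": -1}, {"slide": [0, 0, 0], "turn": 0, "grip": -1}]'

```text
t: 8.25
tool_pos: [0.5733, -0.0087, 0.2203]
ee_rot: [[0.124, 0.992, 0.001], [0.992, -0.124, -0.0], [0.0, 0.001, -1.0]]
wrist_force: [-2.6, 0.1, 2.2]
gripper_width: 0.0091
```

Emit:
jog_arm --steps '[{"slide": [0, 0, 0.003], "turn": 0, "grip": -1}, {"slide": [0, 0, 0], "turn": 0, "grip": -1}]'

```text
t: 8.5
tool_pos: [0.5733, -0.0087, 0.2201]
ee_rot: [[0.124, 0.992, 0.001], [0.992, -0.124, -0.0], [0.0, 0.001, -1.0]]
wrist_force: [-3.8, 0.4, 9.9]
gripper_width: 0.0091
```

The bar is seated: the vertical force rose from −3 to +10 N. Next I'll open the fingers partway and rise.

Emit:
jog_arm --steps '[{"slide": [0, 0, -0.003], "turn": 0, "grip": -1}, {"slide": [0, 0, 0], "turn": 0, "grip": -0.7}, {"slide": [0, 0, 0], "turn": 0, "grip": -0.5}, {"slide": [0, 0, 0], "turn": 0, "grip": -0.3}, {"slide": [0, 0, 0], "turn": 0, "grip": -0.2}, {"slide": [0, 0, 0], "turn": 0, "grip": -0.2}, {"slide": [0, 0, 0], "turn": 0, "grip": -0.2}, {"slide": [0, 0, 0], "turn": 0, "grip": -0.2}]'

```text
t: 9.5
tool_pos: [0.5732, -0.0086, 0.2198]
ee_rot: [[0.124, 0.992, -0.0], [0.992, -0.124, 0.0], [0.0, -0.0, -1.0]]
wrist_force: [1.2, 0.6, 0.2]
gripper_width: 0.034
```

Emit:
jog_arm --steps '[{"slide": [0, 0, -0.04], "turn": 0, "grip": -0.2}, {"slide": [0, 0, -0.08], "turn": 0, "grip": -0.2}, {"slide": [0, 0, -0.1], "turn": 0, "grip": -0.2}, {"slide": [0, 0, -0.1], "turn": 0, "grip": -0.2}, {"slide": [0, 0, 0], "turn": 0, "grip": -0.2}, {"slide": [0, 0, 0], "turn": 0, "grip": -0.2}]'

```text
t: 10.25
tool_pos: [0.5731, -0.0087, 0.2996]
ee_rot: [[0.124, 0.992, -0.0], [0.992, -0.124, 0.0], [0.0, -0.0, -1.0]]
wrist_force: [-0.4, -0.6, -0.6]
gripper_width: 0.0343
```

Run:
```python
from h import *
import pickle
o=get_obs(); c=camera("wrist"); s=camera("side"); pickle.dump((o,c,s),open("w3.pkl","wb"))
cv2.imwrite("pics/w3.png",np.hstack([c["image"][80:400,200:620],s["image"][150:350,280:520].repeat(2,0).repeat(2,1)[:320,:380]])); print(o["tool_pos"],o["ee_rot"][0],o["gripper_width"],o["wrist_force"])
```

```text
[ 0.57306895 -0.00865658  0.29957078] [ 1.24280423e-01  9.92247089e-01 -3.00235507e-04] 0.03427073680021118 [-0.38712116 -0.5607869  -0.63499808]
```

View pics/w3.png

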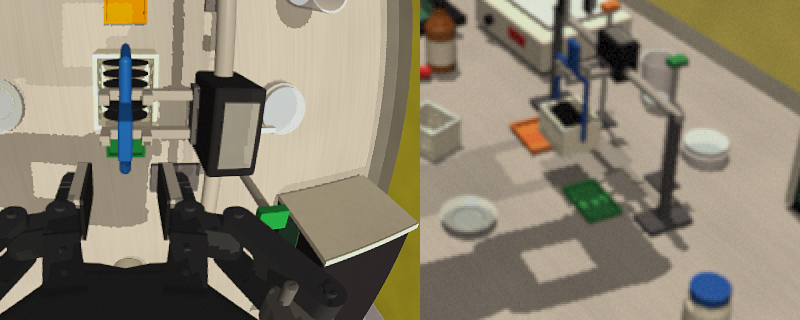

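The basket hangs level across both prongs with the gripper clear. Next I'll take the closed fingers around to the carriage's −y side.

Emit:
jog_arm --steps '[{"slide": [-0.069, 0.08, 0], "turn": 0, "grip": -1}, {"slide": [-0.069, 0.08, 0], "turn": 0, "grip": -1}, {"slide": [-0.069, 0.08, 0], "turn": 0, "grip": -1}, {"slide": [-0.07, 0.08, 0], "turn": 0, "grip": -1}, {"slide": [0, 0, 0], "turn": 0, "grip": -1}, {"slide": [0, 0, 0], "turn": 0, "grip": -1}, {"slide": [0, 0, 0.1], "turn": 0, "grip": -1}, {"slide": [0, 0, 0.1], "turn": 0, "grip": -1}, {"slide": [0, 0, 0.098], "turn": 0, "grip": -1}, {"slide": [0, 0, 0], "turn": 0, "grip": -1}]'

```text
t: 11.6
tool_pos: [0.6429, -0.0865, 0.224]
ee_rot: [[0.124, 0.992, -0.003], [0.992, -0.124, 0.001], [0.0, -0.003, -1.0]]
wrist_force: [-0.4, -0.4, -0.4]
gripper_width: -0.0002
```

Emit:
jog_arm --steps '[{"slide": [0.03, 0, 0], "turn": 0, "grip": -1}, {"slide": [0.03, 0, 0], "turn": 0, "grip": -1}, {"slide": [0.01, 0, 0], "turn": 0, "grip": -1}, {"slide": [0.012, 0, 0], "turn": 0, "grip": -1}, {"slide": [0.016, 0, 0], "turn": 0, "grip": -1}, {"slide": [0.02, 0, 0], "turn": 0, "grip": -1}, {"slide": [0.024, 0, 0], "turn": 0, "grip": -1}, {"slide": [0.024, 0, 0], "turn": 0, "grip": -1}, {"slide": [0.024, 0, 0], "turn": 0, "grip": -1}, {"slide": [0.024, 0, 0], "turn": 0, "grip": -1}]'

```text
t: 12.85
tool_pos: [0.6506, -0.0338, 0.2254]
ee_rot: [[0.124, 0.992, 0.0], [0.992, -0.124, 0.0], [0.0, 0.0, -1.0]]
wrist_force: [-1.7, -1.5, 2.3]
gripper_width: 0.0004
```

Emit:
jog_arm --steps '[{"slide": [0.024, 0, 0], "turn": 0, "grip": -1}, {"slide": [0.024, 0, 0], "turn": 0, "grip": -1}, {"slide": [0.024, 0, 0], "turn": 0, "grip": -1}, {"slide": [0.024, 0, 0], "turn": 0, "grip": -1}, {"slide": [0.024, 0, 0], "turn": 0, "grip": -1}, {"slide": [0.024, 0, 0], "turn": 0, "grip": -1}, {"slide": [0.024, 0, 0], "turn": 0, "grip": -1}, {"slide": [0.024, 0, 0], "turn": 0, "grip": -1}, {"slide": [0.024, 0, 0], "turn": 0, "grip": -1}, {"slide": [0.024, 0, 0], "turn": 0, "grip": -1}]'

```text
t: 14.1
tool_pos: [0.6581, 0.0257, 0.2253]
ee_rot: [[0.124, 0.992, -0.0], [0.992, -0.124, 0.0], [0.0, -0.0, -1.0]]
wrist_force: [-1.4, -1.2, 0.6]
gripper_width: -0.0002
```

Run:
```python
from h import *
import pickle
o=get_obs(); c=camera("wrist"); t=camera("top"); pickle.dump((o,c,t),open("w4.pkl","wb"))
cv2.imwrite("pics/w4.png",np.vstack([c["image"][0:300,:],cv2.resize(t["image"][85:185,215:425],(640,300),interpolation=cv2.INTER_CUBIC)])); print(o["tool_pos"],o["ee_rot"][0],o["wrist_force"])
```

```text
[0.65806456 0.02572038 0.22527424] [ 1.24295685e-01  9.92245213e-01 -1.41073853e-04] [-1.36589454 -1.17283246  0.5638946 ]
```

View pics/w4.png

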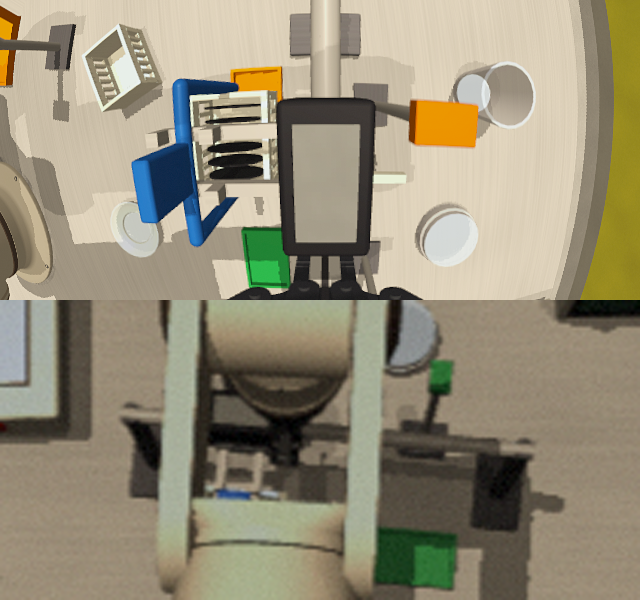

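The basket is still hanging on the moving carriage. The white pointer tip is at about (405,178) and the orange tag spans (411–477,100–147). I'll compute the distance left.

```bash
cat > m.py <<'E'
from h import *
import pickle,sys
def meas(o,c,umin=330):
    h=cv2.cvtColor(c["image"],cv2.COLOR_BGR2HSV)
    m=cv2.inRange(h,(8,150,90),(22,255,255)); m[:,:umin]=0; m[200:]=0
    n,l,s,ce=cv2.connectedComponentsWithStats(m); i=1+s[1:,4].argmax(); tb=s[i]
    Y=np.array([.121,.993,0])
    tagc=wz(o,c,*ce[i],.24); print("tag px",tb,ce[i],tagc.round(4))
    return tagc@Y,Y
E
python3 - <<'E'
from m import *
o,c,t=pickle.load(open("w4.pkl","rb")); ty,Y=meas(o,c)
p=wz(o,c,404,178,.234); print("ptr",p.round(4),"remaining",ty-p@Y)
h0=np.array([.5727,-.008,0])+.08*np.array([.9927,-.121,0]); print("carriage y from tool",(o["tool_pos"]-h0)@Y+.046, "target .114")
print("tag y from top", np.array([.718,.089,0])@Y, "ptr0",h0@Y)
print(c["image"][172:186,395:410].max(2)[::2])
E
```

```text
tag px [ 409  100   69   47 2922] [442.72963723 123.30629706] [0.7169 0.0907 0.24  ]
ptr [0.6991 0.0662 0.234 ] remaining 0.026483859360978385
carriage y from tool 0.08981635034982852 target .114
tag y from top 0.175255 ptr0 0.061349796
[[174 173 173 174 173 176 174 173 179 191 203 204 203 203 205]
 [195 195 194 194 193 192 192 192 192 191 194 205 203 203 205]
 [241 241 241 241 241 241 241 241 241 242 240 219 204 201 204]
 [240 240 240 240 240 240 240 240 240 241 238 210 204 202 204]
 [240 240 240 240 240 240 240 240 240 241 239 211 204 201 204]
 [235 234 234 235 235 235 234 235 235 236 234 211 212 212 216]
 [204 200 198 201 207 205 209 214 220 224 222 222 222 220 222]]
```

Emit:
jog_arm --steps '[{"slide": [0.024, 0, 0], "turn": 0, "grip": -1}, {"slide": [0.024, 0, 0], "turn": 0, "grip": -1}, {"slide": [0.02, 0, 0], "turn": 0, "grip": -1}, {"slide": [0.016, 0, 0], "turn": 0, "grip": -1}, {"slide": [0.01, 0, 0], "turn": 0, "grip": -1}, {"slide": [0.005, 0, 0], "turn": 0, "grip": -1}, {"slide": [0, 0, 0], "turn": 0, "grip": -1}, {"slide": [0, 0, 0], "turn": 0, "grip": -1}]'

```text
t: 15.2
tool_pos: [0.6611, 0.0499, 0.2254]
ee_rot: [[0.124, 0.992, 0.0], [0.992, -0.124, 0.0], [0.0, -0.0, -1.0]]
wrist_force: [0.3, -0.1, 0.1]
gripper_width: 0.0005
```

Run:
```python
from m import *
o=get_obs(); c=camera("wrist"); pickle.dump((o,c),open("w5.pkl","wb")); print(o["tool_pos"],o["wrist_force"])
ty,Y=meas(o,c)
im=c["image"]; g=im.min(2); m=(g>200).astype(np.uint8); m[:,:370]=0; m[:,412:]=0; m[:120]=0; m[215:]=0
n,l,s,ce=cv2.connectedComponentsWithStats(m)
for i in range(1,n):
    if s[i][4]>60:
        u=s[i][0]+s[i][2]-1; v=ce[i][1]; p=wz(o,c,u,v,.234); print(s[i],"ptr",p.round(4),"remaining",ty-p@Y)
cv2.imwrite("pics/w5.png",im)
```

```text
[0.66109398 0.04991142 0.22539152] [ 0.27961219 -0.08336221  0.10887148]
tag px [ 405  152   68   47 2908] [438.12723521 175.73486933] [0.7169 0.0914 0.24  ]
[374 174  32   9 280] ptr [0.7027 0.0903 0.234 ] remaining 0.0028188382238534815
```

View pics/w5.png

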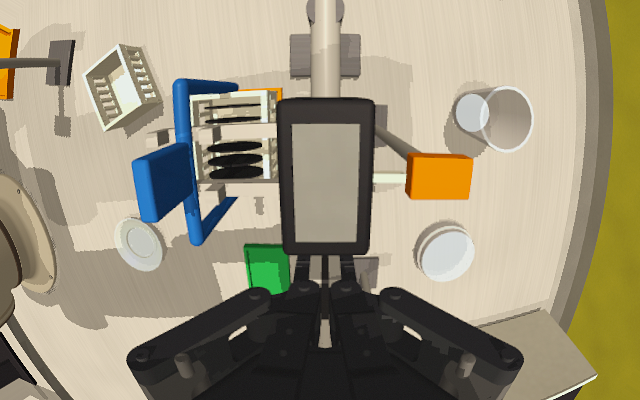

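The pointer tip at (405,178) now meets the tag's edge, about 3 mm from its middle. I'll back the gripper off and lift clear.

Emit:
jog_arm --steps '[{"slide": [-0.05, 0, 0], "turn": 0, "grip": -1}, {"slide": [-0.06, 0, 0], "turn": 0, "grip": -1}, {"slide": [-0.02, 0, -0.1], "turn": 0, "grip": -1}, {"slide": [0, 0, -0.15], "turn": 0, "grip": -1}, {"slide": [0, 0, -0.15], "turn": 0, "grip": -1}, {"slide": [0, 0, 0], "turn": 0, "grip": -1}, {"slide": [0, 0, 0], "turn": 0, "grip": -1}, {"slide": [0, 0, 0], "turn": 0, "grip": -1}, {"slide": [0, 0, 0], "turn": 0, "grip": -1}]'

```text
t: 16.38
tool_pos: [0.6569, 0.0175, 0.3246]
ee_rot: [[0.124, 0.992, -0.001], [0.992, -0.124, 0.0], [0.0, -0.001, -1.0]]
wrist_force: [0.8, -0.1, -0.0]
gripper_width: -0.0002
```

Run:
```python
from m import *
o=get_obs(); c=camera("wrist"); s=camera("side"); print(o["tool_pos"],o["wrist_force"],abs(o["dq"]).max())
cv2.imwrite("pics/w6.png",np.hstack([c["image"][0:300,100:520],s["image"][100:250,300:490].repeat(2,0).repeat(2,1)]))
```

```text
[0.65694952 0.0174981  0.32455922] [ 0.78663299 -0.07897064 -0.00420235] 0.0062603126289493775
```

View pics/w6.png

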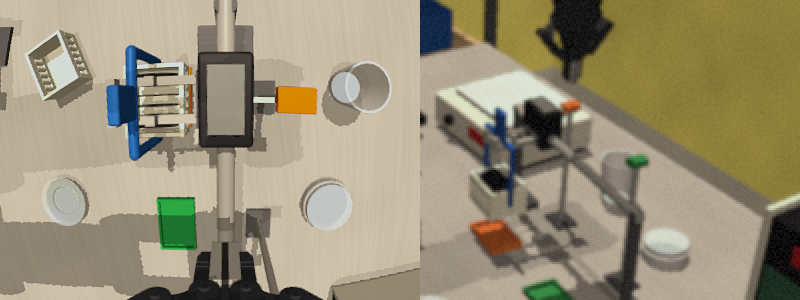

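The gripper is clear, the basket hangs upright on both prongs over the orange tray, and the pointer lines up with the orange tag. I'm handing the job in.

```bash
python3 -c "
from plant import *
print(finish_job()); print(get_obs()['t'])"
```

```text
the job is handed in; nothing more can be done
None
the job is handed in; nothing more can be done
```

The job is handed in: the basket hangs on the carriage hook, and the carriage is parked at the orange drain tag. `finish_job()` gives no verdict, so this rests on my own checks.

**What I did:**
- I gripped the basket by its tab and carried it in over the front lips of the hook. I then lowered it 1 mm at a time until the bar seated at about 13 N, and let go.
- I pushed the carriage about 114 mm along the rail with closed fingers, then backed off and lifted clear. The clock stood at about 16.4 s of the 58 s allowed.

**Last checks:**
- **Pointer:** it was about 3 mm from the tag's middle by the wrist camera, measured just before I backed off (limit 10 mm). In the last picture it still lines up.
- **Basket:** it looks upright, with the bar across both prongs. I judged this by eye and did not measure the tilt or seating again after the slide.
- **Robot:** the gripper is clear and the wrist force is under 1 N.
- **Bystanders:** those visible in the last pictures look undisturbed. I did not measure their positions.
- **Disagreement:** the top and wrist cameras first put the basket's yaw at −18° and about −23°. Box edges in both views settled on −23°, which I used for the grip.

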